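# Hang the price board on the rail and hold the ware chest open

### The job

Take the little A-shaped price board off the lid of the wooden chest and hang it astride the bar of the display rail, then let go of it. Then lift the chest's lid to about 60 degrees and keep holding it there so that a customer can look in: the lid falls shut by itself, so finish while the gripper still holds it open. Leave the other wares on the stall alone.

Things in the scene. Friction and masses are not known exactly. Their poses are not given: they have to be found in the camera images.
- board_ridge (a point): Centre of the ridge block on top of the loose A-shaped price board, the place to grip: light wood with upright parallel sides, 28 mm thick (point's x), 90 mm long (y), 36 mm high (z up). At the start the board stands on the chest's lid. Hung, the block's underside (18 mm below this point) rests on the bar, so this point is 24 mm above the bar's axis; either way round will do.
- rail_mid (a point): Middle of the axis of the fixed display rail's steel bar: round, 12 mm diameter, horizontal along the point's y, 190 mm above the table, about 280 mm long between two upright posts. It may stand to the left or the right of the chest.
- lid_bar (a point): Centre of the lid's handle, a round steel bar 10 mm in diameter, 110 mm long along the point's y (parallel to the hinge), on two side arms 50 mm out from the lid's free edge, in the lid's plane; clear all round between the arms. x points from hinge to bar, 214 mm. Lid shut: 95 mm above the table, on the chest's side away from the robot.
- lid_hinge (a point): Middle of the lid's hinge axis (along the point's y), on the chest's rim on the robot's side, 90 mm above the table. The chest is wood, 160 mm deep, 240 mm wide, 90 mm high, fixed to the table. The lid panel is 10 mm thick, 166 x 250 mm, its upper face 100 mm above the table when shut.
- lid (a joint): Opening angle of the lid in rad: 0 shut (level), growing as the handle rises and swings back towards the robot; 1.047 is 60 degrees, stop at 1.4. No spring: from any angle the lid (about 0.35 kg) falls shut by its weight.
- bundle_wide_mid (a point): Bystander: centre of a loose upright paper-wrapped bundle, 80 mm diameter, 70 mm high.
- bundle_slim_mid (a point): Bystander: centre of a loose upright paper-wrapped bundle, 56 mm diameter, 85 mm high.
- jar_mid (a point): Bystander: centre of a loose amber glass jar, 68 mm diameter, 95 mm high.
- mug_mid (a point): Bystander: centre of a loose white mug, 76 mm diameter, 85 mm high.
- rail: The rail's stand as a whole (origin on the table under the bar's middle).
- board: The whole price board, about 160 g, origin between its feet, 97 mm under the ridge block's centre. Under the ridge block two 4 mm black panels with wooden edging, 90 mm long, splay down and out along x by 78 mm; the inner gap between them is 17 mm right under the block and 68 mm at the feet. Hung, one panel is on each side of the bar.
There are look-alikes about, which are no part of the job. Leave any pink look-alike of the board alone.

How it is judged:
By the outcome, as a careful person would: the job done as asked, in the order asked, and still so for the second after the job is handed in, while the arm keeps its last pose, push and grip.
It also fails if it takes over 58 s, if anything falls off the work surface, if the arm or the gripper's body presses on something with over 40 N, if the wrist force passes 120 N, or if a joint passes its speed limit or range.

### The arm

A 7-joint arm with a two-finger parallel gripper is mounted at the origin on the work surface. World frame = base frame: x ahead of the robot, y to its left, z up, the work surface at z = 0. Lengths are in m, angles in rad, forces in N, time in s.
With the tool pointing down it reaches from about 0.4 to 0.875 m from the base axis. Payload 6.5 kg.
Tool frame: the origin (TCP) lies at the very end of the fingers, on their centre line; the grasp point (between the pads) lies 19 mm behind it; z points along the fingers, y is the line along which they close (so a half turn about z gives the same grasp; the last joint's range is limited). The gripper opens to 88 mm and grips with 3 to 60 N. Pads are 18 mm wide; open, the fingers measure 123 mm over their backs; the gripper's body (75 mm by 187 mm) begins 45 mm behind the grasp point.
Start: joints at [-1.18, 0.536, -0.004, 1.538, 0.003, 1.067, -0.071], TCP at [0.287, 0.583, 0.206] pointing down, gripper open.
Joint ranges: [-2.7, 2.7], [-0.37, 2.16], [-1.27, 1.26], [0.24, 2.4], [-1.31, 4.45], [0.19, 1.91], [-2.76, 2.76]. Speed limits (rad/s): [2.39, 2.39, 3.14, 3.14, 3.14, 3.14, 3.14].

### API

Orientations are given as a unit quaternion [w, x, y, z].
In Python, from station import bot, optics gives the robot as it stands.
- The arm moves only by the tool apply_moves, never from a script. Its argument "rows" is a list of rows, each a list of 6 numbers: the shift along the tool's x, y, z in m, then the turn, a rotation vector about the tool's x, y, z in degrees. In form: [[tx, ty, tz, wx, wy, wz], ...]. A call has 1 to 20 rows; each row is the pose to reach, as a shift and turn from the pose commanded when the call began, along the tool's axes at that moment; what a row does not reach only later rows make up. A row lasts 1/12 s, in which the tool goes at most 41.7 mm and 7.16 degrees, less where a joint would pass 70% of its speed; a pose out of reach is approached as far as the arm can. A call with a gripper value outside its range is refused whole. "claw" is the opening, from -1 (shut) to 1 (fully open), set as the call begins (left out, the last holds). The fingers move at their own pace and stop on an object; "force" is the grip in N (left out, the last holds). Time passes only in rows, so rows that repeat a pose let the fingers close. It gives the time, the measured TCP pose, the force, the opening and the grip force at its end, in the units of the state.
- bot.state(): the state, without advancing time (a new reading comes with each control period).
- optics.capture(name): name is "side" or "top" or "wrist"; returns a dict with "frame" (480x640x3 uint8, red, green, blue), "range_z" (480x640 float32, m along the optical axis (not along the pixel's ray), 0 where there is no reading), "fovy" (degrees; the focal length in pixels is half the picture's height over the tangent of half this angle, whatever the lens; pixels are square), "cx", "cy" (the principal point, pixels), "dist_coeffs" ([k1, k2, p1, p2, k3] as OpenCV has them; the pictures are not rectified), "R" (3x3) and "t" (3): a world point X has camera coordinates R X + t; the wrist camera has in their place "tool_from_camera" (4x4, takes a point from camera to tool coordinates, whose origin is the TCP and whose axes are the flange's). Camera axes: x right, y down, z forward; pixel columns grow to the right and rows downward; lengths in m; the calibration is good to about 2 mm. A picture is of the moment at which its call begins: read the wrist's pose just before it.
- bot.hand_in(): hands the job in; it is judged then, once.
The state is a dict: "clock": time; "qpos": joint angles; "qvel": joint speeds; "joint_efforts": joint torques, N m; "ee_pos": TCP position; "eef_rot": TCP orientation; "contact_force": force on the tool from outside, world axes, zero at the start; "ft_torque": the same for the moment, N m; "grip_width": opening from 0.0 (shut) to 1.0 (fully open); "gripper_force": force on a finger pad.
Only numpy, scipy, OpenCV 4.12 (cv2) and the standard library are available. Lean on these libraries where they do the work, as an engineer would, in place of code of your own. Each camera call takes 0.05 s, during which the arm holds its last target. There are 200 camera calls.

## Working session

There is one attempt and no reset: what is moved stays moved. The work goes in short steps, Python scripts to look and compute and a tool call to move; the robot and the scene stay as the last step left them, time stands still between calls to the robot, and variables do not carry over. Pictures are saved under pics/ and viewed, at most 10 in all, crops included, and the job is handed in when it is done.

Besides the shell and the picture viewer there is one more tool, called after "Emit:" as name([rows], argument=value, ...), one row to a line, values as JSON. apply_moves: Moves the arm, as the interface text tells. Its arguments: {"type":"object","properties":{"rows":{"type":"array"},"claw":{"type":"number"},"force":{"type":"number"}},"required":["rows"]}

```bash
mkdir -p pics; cat > h.py <<'E'
import numpy as np, cv2
from station import bot, optics
from scipy.spatial.transform import Rotation as Ro
def K(c):
    f=240/np.tan(np.radians(c['fovy'])/2); return np.array([[f,0,c['cx']],[0,f,c['cy']],[0,0,1]])
def quat(q): return Ro.from_quat([q[1],q[2],q[3],q[0]])
def cap(n):
    s=bot.state(); c=optics.capture(n)
    if 'R' in c: R=np.array(c['R']);t=np.array(c['t']); c['wR']=R.T; c['wt']=-R.T@t
    else:
        T=np.array(c['tool_from_camera']); R=quat(s['eef_rot']).as_matrix()
        c['wR']=R@T[:3,:3]; c['wt']=R@T[:3,3]+np.array(s['ee_pos'])
    return c
def cloud(c):
    v,u=np.mgrid[0:480,0:640]; p=np.stack([u.ravel(),v.ravel()],1).astype(np.float64)
    n=cv2.undistortPoints(p[:,None],K(c),np.array(c['dist_coeffs']))[:,0]
    z=c['range_z'].ravel(); P=np.c_[n*z[:,None],z]@c['wR'].T+c['wt']; P[z==0]=np.nan
    return P.reshape(480,640,3)
def ray(c,px,h):
    n=cv2.undistortPoints(np.array(px,float).reshape(-1,1,2),K(c),np.array(c['dist_coeffs']))[:,0]
    d=np.c_[n,np.ones(len(n))]@c['wR'].T; return c['wt']+d*((h-c['wt'][2])/d[:,2])[:,None]
def save(c,name): cv2.imwrite('pics/'+name+'.png',c['frame'][:,:,::-1])
E
python3 - <<'E'
from h import *
print(bot.state())
for n in('top','side'):
    c=cap(n);save(c,n+'0');np.savez(n+'0.npz',P=cloud(c),f=c['frame']);print(n,c['wt'],c['fovy'],c['dist_coeffs'],(c['range_z']>0).mean())
E
```

```text
{'clock': 0.0, 'qpos': array([-1.18023737,  0.53714844, -0.00440716,  1.5388735 ,  0.00262168,
        1.06728267, -0.0711971 ]), 'qvel': array([ 0.00078213,  0.0008855 , -0.00092663,  0.00071436, -0.0023277 ,
       -0.0009156 ,  0.00027638]), 'joint_efforts': array([-2.13020762e-04, -5.70971167e+01,  9.90534984e-01, -2.51605368e+01,
       -5.63014601e-02,  1.80887111e-02,  1.59958649e-04]), 'ee_pos': array([0.28642547, 0.58274583, 0.20495076]), 'eef_rot': array([-1.14235223e-04,  2.26370916e-01,  9.74040800e-01, -8.45686008e-04]), 'contact_force': array([ 0.15609246, -1.1490816 , -0.2317973 ]), 'ft_torque': array([-0.00233513, -0.00687198, -0.03487244]), 'gripper_force': 0.0, 'grip_width': 0.9968050048674456}
top [0.34131485 0.01751648 1.28014209] 57.75704447842341 [-0.07580001  0.          0.          0.          0.        ] 0.99611328125
side [-0.1077872   1.14519561  1.24082386] 44.53858475226508 [-0.19472353  0.          0.          0.          0.        ] 0.991953125
```

View pics/top0.png

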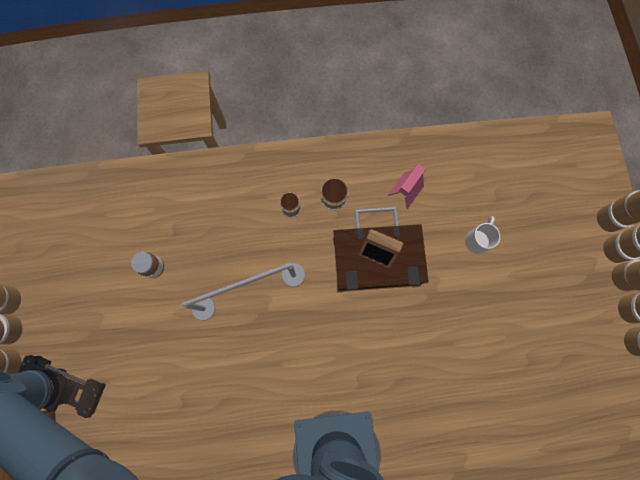

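View pics/side0.png

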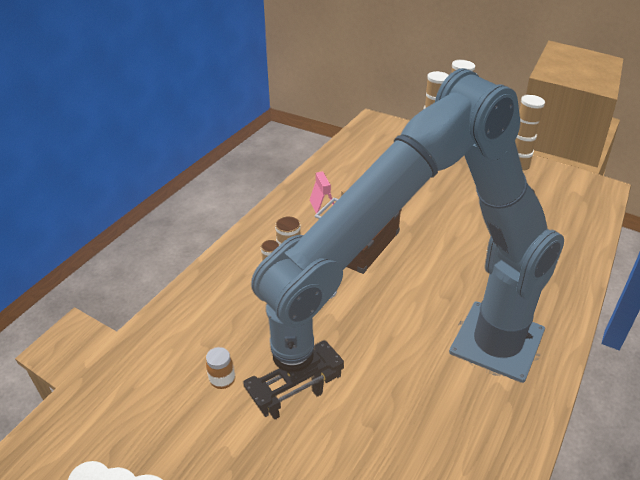

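Top view: the chest spans about (334–427, 225–290) with its handle at (377, 210). The board's ridge is near (385, 240), the rail runs (187, 303) to (292, 268), and the pink decoy is at (410, 185). In the side view the arm hides most of this. Next I'll measure from the depth cloud.

```bash
python3 - <<'E'
from h import *
d=np.load('top0.npz');P=d['P'];f=d['f']
def rect(m,n):
    Q=P[m]; r=cv2.minAreaRect(Q[:,:2].astype(np.float32)); print(n,m.sum(),np.round(Q.mean(0),4),'rect',np.round(r[0],4),np.round(r[1],4),np.round(r[2],1),'z',np.round(np.percentile(Q[:,2],[5,50,95]),4))
    return r
v,u=np.mgrid[0:480,0:640]
def box(a,b,c,e): return (u>=a)&(u<=b)&(v>=c)&(v<=e)
Z=P[...,2]
rect(box(355,410,222,275)&(Z>0.195),'ridge')
m=box(180,300,255,320)&(Z>0.180)&(Z<.21);rect(m,'bar')
l=cv2.fitLine(P[m][:,:2].astype(np.float32),cv2.DIST_HUBER,0,.01,.01).ravel();print(l)
rect(box(325,435,220,295)&(Z>.09)&(Z<.108),'lid')
rect(box(350,403,204,222)&(Z>.08)&(Z<.115),'handle')
hm=box(350,403,204,214)&(Z>.07)&(Z<.115)
rect(hm,'handlebar')
for n,b in dict(slim=(278,302,190,218),wide=(318,350,175,212),jar=(128,168,248,280),mug=(462,502,214,256),pink=(385,428,160,210)).items(): rect(box(*b)&(Z>.02),n)
# ray checks
c=cap('top')
print('handle ends',ray(c,[[357,210],[396,208.5]],.098)); print('bar ends',ray(c,[[187,303],[292,267]],.196))
E
python3 - <<'E'
import cv2
i=cv2.imread('pics/top0.png')[150:320,170:510]
cv2.imwrite('pics/crop0.png',cv2.resize(i,None,fx=2.35,fy=2.35,interpolation=cv2.INTER_CUBIC))
E
```

```text
ridge 437 [ 0.5458 -0.1758  0.2131] rect [ 0.5475 -0.1771] [0.0881 0.0298] 58.8 z [0.2013 0.2142 0.2177]
bar 568 [0.48   0.2036 0.1945] rect [0.4809 0.2031] [0.016  0.2943] 14.2 z [0.1901 0.1949 0.1985]
[ 0.24201617 -0.97027224  0.48002052  0.2036479 ]
lid 4444 [ 0.522  -0.1778  0.1001] rect [ 0.5385 -0.1808] [0.2495 0.1936] 87.6 z [0.0962 0.1001 0.104 ]
handle 221 [ 0.6528 -0.1874  0.099 ] rect [ 0.647  -0.1846] [0.1186 0.0455] 83.9 z [0.0947 0.099  0.1034]
handlebar 167 [ 0.6588 -0.1886  0.0989] rect [ 0.6584 -0.1852] [0.1173 0.0226] 83.9 z [0.0947 0.099  0.103 ]
slim 399 [0.7097 0.0535 0.0758] rect [0.7146 0.0541] [0.0557 0.056 ] 82.8 z [0.0268 0.0844 0.0889]
wide 683 [ 0.7328 -0.0777  0.0658] rect [ 0.7377 -0.0791] [0.0798 0.0808] 6.5 z [0.0329 0.0697 0.0743]
jar 598 [0.5799 0.4738 0.0791] rect [0.5822 0.4799] [0.0615 0.0628] 14.3 z [0.0315 0.0925 0.098 ]
mug 595 [ 0.5575 -0.4962  0.0592] rect [ 0.5602 -0.5055] [0.0747 0.1031] 28.3 z [0.0243 0.062  0.0861]
pink 727 [ 0.7295 -0.2958  0.081 ] rect [ 0.7121 -0.2764] [0.0653 0.1681] 46.0 z [0.0262 0.0947 0.1175]
handle ends [[ 0.66574086 -0.13323997  0.098     ]
 [ 0.65806379 -0.24382503  0.098     ]]
bar ends [[0.44777072 0.33045147 0.196     ]
 [0.50930429 0.06117025 0.196     ]]
```

View pics/crop0.png

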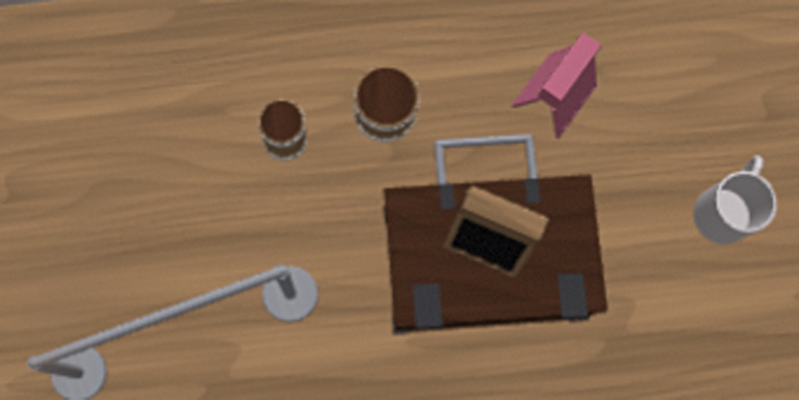

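Emit:
apply_moves([
  [0, 0, -0.04, 0, 0, 0],
  [0, 0, -0.08, 0, 0, 0],
  [0, 0, -0.12, 0, 0, 5],
  [-0.035, -0.026, -0.15, 0, 0, 10],
  [-0.07, -0.052, -0.18, 0, 0, 15],
  [-0.1, -0.075, -0.18, 0, 0, 20],
  [-0.13, -0.1, -0.18, 0, 0, 25],
  [-0.16, -0.12, -0.18, 0, 0, 30],
  [-0.19, -0.145, -0.18, 0, 0, 35],
  [-0.22, -0.168, -0.18, 0, 0, 40],
  [-0.25, -0.19, -0.18, 0, 0, 45],
  [-0.28, -0.213, -0.18, 0, 0, 50],
  [-0.31, -0.235, -0.18, 0, 0, 50],
  [-0.343, -0.258, -0.18, 0, 0, 50],
  [-0.343, -0.258, -0.18, 0, 0, 50],
  [-0.343, -0.258, -0.18, 0, 0, 50],
  [-0.343, -0.258, -0.18, 0, 0, 50],
], claw=1)

```text
clock: 1.57
ee_pos: [0.4803, 0.2011, 0.3856]
eef_rot: [-0.0, 0.617, 0.787, -0.0]
contact_force: [0.2, 0.8, -0.9]
grip_width: 0.999
gripper_force: 0.0
```

```bash
python3 - <<'E'
from h import *
s=bot.state();print(s['qpos'],s['ee_pos'],s['eef_rot'])
c=cap('wrist');save(c,'w1');P=cloud(c);np.savez('w1.npz',P=P,f=c['frame'])
print(np.round(c['tool_from_camera'],3))
Z=P[...,2]
m=(Z>.182)&(Z<.205)&(abs(P[...,0]-.48)<.09)&(abs(P[...,1]-.2)<.16)
Q=P[m];print(m.sum(),cv2.minAreaRect(Q[:,:2].astype(np.float32)),cv2.fitLine(Q[:,:2].astype(np.float32),cv2.DIST_HUBER,0,.01,.01).ravel(),np.percentile(Q[:,2],[5,50,95]))
E
```

```text
[-0.78296296  0.16440443  0.35065942  1.64426472 -0.05830774  1.34364983
 -0.18189488] [0.48030925 0.2010799  0.38558608] [-3.63978136e-04  6.16746048e-01  7.87162098e-01 -1.01832105e-04]
[[ 0.    -0.965 -0.263  0.068]
 [ 1.     0.    -0.    -0.   ]
 [ 0.001 -0.263  0.965 -0.178]
 [ 0.     0.     0.     1.   ]]
3226 ((0.4812301695346832, 0.2033965140581131), (0.015623342245817184, 0.2959219217300415), 14.519225120544434) [ 0.24892999 -0.9685215   0.47765586  0.2167158 ] [0.19003864 0.19423031 0.1960091 ]
```

View pics/w1.png

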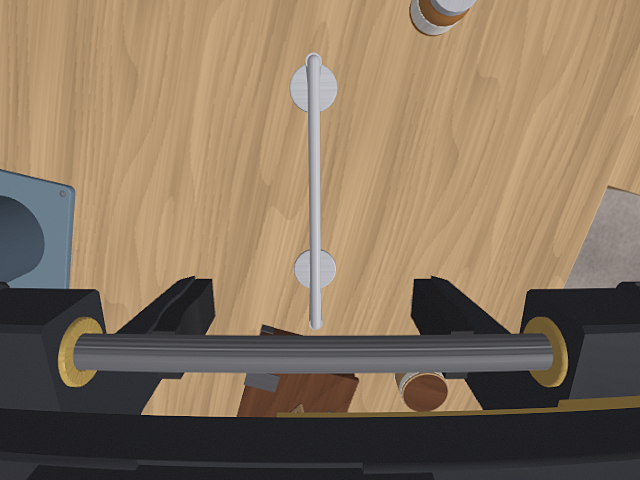

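Emit:
apply_moves([
  [-0.04, -0.002, 0, 0, 0, 5],
  [-0.08, -0.005, 0, 0, 0, 10],
  [-0.12, -0.008, 0, 0, 0, 15],
  [-0.16, -0.011, 0, 0, 0, 20],
  [-0.2, -0.014, 0.0, 0, 0, 25],
  [-0.24, -0.017, 0, 0, 0, 30],
  [-0.28, -0.02, 0.01, 0, 0, 35],
  [-0.32, -0.022, 0.03, 0, 0, 40],
  [-0.36, -0.024, 0.055, 0, 0, 45],
  [-0.383, -0.025, 0.085, 0, 0, 45],
  [-0.383, -0.025, 0.085, 0, 0, 45],
  [-0.383, -0.025, 0.085, 0, 0, 45],
  [-0.383, -0.025, 0.085, 0, 0, 45],
])

```text
clock: 2.7
ee_pos: [0.5487, -0.1753, 0.301]
eef_rot: [-0.0, 0.87, 0.492, 0.0]
contact_force: [0.1, -0.1, 1.0]
grip_width: 0.999
gripper_force: 0.0
```

```bash
cat > pt.py <<'E'
from h import *
def tool(target=None,yaw=None):
    s=bot.state();R=quat(s['eef_rot']).as_matrix();p=np.array(s['ee_pos'])
    y=np.degrees(np.arctan2(R[1,1],R[0,1]))
    print('t',s['clock'],'p',np.round(p,4),'yaw_y',round(y,2),'z',np.round(R[:,2],4),'F',np.round(s['contact_force'],1),'grip',s['grip_width'],s['gripper_force'],'q',np.round(s['qpos'],2))
    if target is not None: print('shift',np.round(R.T@(np.array(target)-p),4),'turn z',None if yaw is None else round(-(yaw-y),2))
E
python3 - <<'E'
from pt import *
tool()
c=cap('wrist');save(c,'w2');P=cloud(c);Z=P[...,2]
m=(Z>.205)&(Z<.225)&(np.hypot(P[...,0]-.5475,P[...,1]+.177)<.07)
Q=P[m];r=cv2.minAreaRect(Q[:,:2].astype(np.float32));print('ridge top',m.sum(),r,np.percentile(Q[:,2],[5,50,95]))
tool([*r[0],.183],-31.2)
# lid + handle
for n,lo,hi,x0,x1 in(('lid',.09,.106,.40,.75),('handle',.09,.106,.642,.72)):
    m=(Z>lo)&(Z<hi)&(P[...,0]>x0)&(P[...,0]<x1)&(P[...,1]>-.33)&(P[...,1]<-.03)
    if m.sum()>20: print(n,m.sum(),cv2.minAreaRect(P[m][:,:2].astype(np.float32)))
E
```

```text
t 2.7 p [ 0.5487 -0.1753  0.301 ] yaw_y -31.02 z [-2.e-04  9.e-04 -1.e+00] F [ 0.1 -0.1  1. ] grip 0.999210502701889 0.0 q [-0.27  0.37  0.67  1.66 -0.24  1.2  -0.09]
ridge top 4086 ((0.5478206276893616, -0.17678187787532806), (0.0896911770105362, 0.02734231762588024), 59.73395538330078) [0.21253718 0.21379816 0.214924  ]
t 2.75 p [ 0.5491 -0.175   0.3017] yaw_y -30.97 z [ 1.3e-03  9.0e-04 -1.0e+00] F [0.6 0.4 0. ] grip 0.9960312416663885 0.0 q [-0.27  0.37  0.67  1.66 -0.24  1.2  -0.09]
shift [-0.0024 -0.0003  0.1187] turn z 0.23
lid 29353 ((0.5979747772216797, -0.18261991441249847), (0.25061216950416565, 0.31165048480033875), 87.65690612792969)
handle 1548 ((0.6625098586082458, -0.20647750794887543), (0.06362787634134293, 0.16610562801361084), 20.550189971923828)
```

View pics/w2.png

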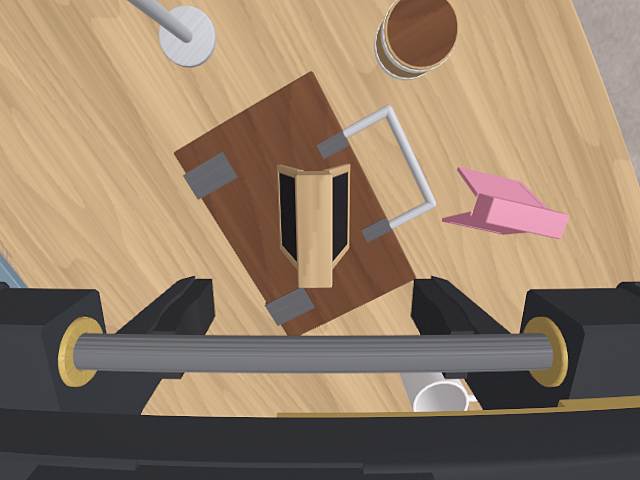

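The wrist view has the ridge at (315, 230), squared up between the fingers. The handle corners are at (390, 110) and (432, 205), and the pink decoy is well clear to the right. Descending to grip.

Emit:
apply_moves([
  [-0.002, 0, 0.03, 0, 0, -0.5],
  [-0.002, 0, 0.06, 0, 0, -0.5],
  [-0.002, 0, 0.085, 0, 0, -0.5],
  [-0.002, 0, 0.105, 0, 0, -0.5],
  [-0.002, 0, 0.118, 0, 0, -0.5],
  [-0.002, 0, 0.118, 0, 0, -0.5],
  [-0.002, 0, 0.118, 0, 0, -0.5],
])

```text
clock: 3.33
ee_pos: [0.548, -0.1774, 0.1838]
eef_rot: [0.0, 0.868, 0.496, 0.001]
contact_force: [-0.6, -0.3, 0.5]
grip_width: 1.002
gripper_force: 0.0
```

Emit:
apply_moves([
  [0, 0, 0, 0, 0, 0],
  [0, 0, 0, 0, 0, 0],
  [0, 0, 0, 0, 0, 0],
  [0, 0, 0, 0, 0, 0],
  [0, 0, 0, 0, 0, 0],
  [0, 0, 0, 0, 0, 0],
  [0, 0, 0, 0, 0, 0],
  [0, 0, 0, 0, 0, 0],
  [0, 0, 0, 0, 0, 0],
  [0, 0, 0, 0, 0, 0],
  [0, 0, 0, 0, 0, 0],
  [0, 0, 0, 0, 0, 0],
], claw=-1, force=25)

```text
clock: 4.33
ee_pos: [0.547, -0.1791, 0.1828]
eef_rot: [0.0, 0.869, 0.495, 0.0]
contact_force: [-0.1, -0.9, 0.1]
grip_width: 0.114
gripper_force: 0.0
```

```bash
python3 - <<'E'
from pt import *
tool()
c=cap('wrist');save(c,'w3')
E
```

```text
t 4.3333 p [ 0.547  -0.1791  0.1828] yaw_y -30.68 z [ 0. -0. -1.] F [-0.1 -0.9  0.1] grip 0.11416851716051778 0.0 q [-0.21  0.49  0.61  1.79 -0.34  0.96  0.  ]
```

View pics/w3.png

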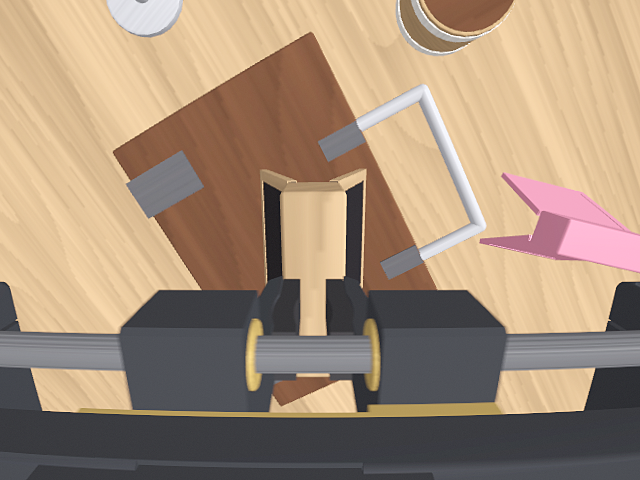

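Emit:
apply_moves([
  [0, 0, 0, 0, 0, 0],
  [0, 0, 0, 0, 0, 0],
  [0, 0, 0, 0, 0, 0],
  [0, 0, 0, 0, 0, 0],
])

```text
clock: 4.72
ee_pos: [0.547, -0.179, 0.1828]
eef_rot: [0.0, 0.869, 0.495, 0.0]
contact_force: [-0.9, -0.1, -0.1]
grip_width: 0.003
gripper_force: 0.0
```

```bash
python3 - <<'E'
from pt import *
tool()
c=cap('wrist');P=cloud(c);s=bot.state();T=(P-s['ee_pos'])@quat(s['eef_rot']).as_matrix()
print(c['fovy'],c['dist_coeffs'],c['cx'],c['cy'])
for v in (200,260,285,300,310,320):
    print(v,[(u,np.round(T[v,u]*1000).tolist()) for u in(275,285,295,302,313,325,332,342,350)])
E
```

```text
t 4.7167 p [ 0.547  -0.179   0.1828] yaw_y -30.67 z [ 1.e-04  0.e+00 -1.e+00] F [-0.9 -0.1 -0.1] grip 0.002702558745034561 0.0 q [-0.21  0.49  0.61  1.79 -0.34  0.96  0.  ]
67.55182340483016 [-0.05834137  0.          0.          0.          0.        ] 312.51901166708535 237.6185617801228
200 [(275, [32.0, -23.0, 36.0]), (285, [43.0, -12.0, -32.0]), (295, [43.0, -8.0, -31.0]), (302, [43.0, -5.0, -32.0]), (313, [43.0, -0.0, -32.0]), (325, [43.0, 5.0, -30.0]), (332, [43.0, 8.0, -30.0]), (342, [43.0, 12.0, -31.0]), (350, [33.0, 22.0, 35.0])]
260 [(275, [-8.0, -25.0, 43.0]), (285, [17.0, -12.0, -30.0]), (295, [17.0, -8.0, -31.0]), (302, [17.0, -5.0, -30.0]), (313, [17.0, -0.0, -31.0]), (325, [17.0, 5.0, -30.0]), (332, [18.0, 8.0, -32.0]), (342, [17.0, 12.0, -30.0]), (350, [-7.0, 23.0, 39.0])]
285 [(275, [-27.0, -26.0, 46.0]), (285, [10.0, -12.0, -43.0]), (295, [9.0, -8.0, -39.0]), (302, [9.0, -5.0, -39.0]), (313, [5.0, -0.0, -30.0]), (325, [9.0, 5.0, -38.0]), (332, [10.0, 7.0, -43.0]), (342, [10.0, 12.0, -43.0]), (350, [-23.0, 24.0, 38.0])]
300 [(275, [34.0, -8.0, -107.0]), (285, [10.0, -11.0, -57.0]), (295, [8.0, -7.0, -53.0]), (302, [9.0, -4.0, -53.0]), (313, [-1.0, -0.0, -33.0]), (325, [9.0, 4.0, -54.0]), (332, [9.0, 7.0, -53.0]), (342, [11.0, 10.0, -57.0]), (350, [34.0, 8.0, -107.0])]
310 [(275, [34.0, -8.0, -111.0]), (285, [10.0, -10.0, -65.0]), (295, [9.0, -7.0, -62.0]), (302, [9.0, -4.0, -61.0]), (313, [-6.0, -0.0, -33.0]), (325, [9.0, 4.0, -61.0]), (332, [9.0, 7.0, -62.0]), (342, [10.0, 10.0, -64.0]), (350, [34.0, 7.0, -111.0])]
320 [(275, [32.0, -8.0, -112.0]), (285, [11.0, -9.0, -72.0]), (295, [9.0, -6.0, -69.0]), (302, [9.0, -4.0, -69.0]), (313, [-10.0, -0.0, -35.0]), (325, [9.0, 4.0, -70.0]), (332, [9.0, 6.0, -70.0]), (342, [10.0, 9.0, -72.0]), (350, [32.0, 7.0, -113.0])]
```

```bash
python3 - <<'E'
from h import *
P=np.load('w1.npz')['P'];p=np.array([.48030925,.2010799,.38558608]);R=quat([-3.6e-4,.616746,.787162,-1e-4]).as_matrix()
T=(P-p)@R*1000
for v in(276,279,282,286,292,300,312): print(v,[(u,np.round(T[v,u]).tolist()) for u in(185,195,200,208,212,416,420,430)])
m=(abs(T[...,2])<80)&(T[...,2]>-60)&(abs(T[...,1])<70);Q=T[m];print(m.sum(),np.percentile(Q,[0,1,99,100],axis=0).round(1))
E
```

```text
276 [(185, [-153.0, -216.0, 384.0]), (195, [-153.0, -199.0, 385.0]), (200, [-154.0, -191.0, 387.0]), (208, [-153.0, -177.0, 386.0]), (212, [-153.0, -170.0, 386.0]), (416, [-154.0, 174.0, 387.0]), (420, [-153.0, 181.0, 385.0]), (430, [-153.0, 198.0, 386.0])]
279 [(185, [11.0, -55.0, -36.0]), (195, [9.0, -52.0, -31.0]), (200, [9.0, -49.0, -33.0]), (208, [9.0, -46.0, -32.0]), (212, [9.0, -44.0, -33.0]), (416, [9.0, 45.0, -33.0]), (420, [9.0, 47.0, -33.0]), (430, [9.0, 51.0, -33.0])]
282 [(185, [11.0, -53.0, -41.0]), (195, [9.0, -51.0, -35.0]), (200, [10.0, -48.0, -37.0]), (208, [9.0, -45.0, -36.0]), (212, [8.0, -44.0, -33.0]), (416, [9.0, 44.0, -36.0]), (420, [9.0, 46.0, -36.0]), (430, [9.0, 50.0, -37.0])]
286 [(185, [11.0, -52.0, -44.0]), (195, [9.0, -49.0, -41.0]), (200, [9.0, -47.0, -40.0]), (208, [9.0, -44.0, -40.0]), (212, [6.0, -44.0, -33.0]), (416, [8.0, 43.0, -39.0]), (420, [9.0, 45.0, -40.0]), (430, [9.0, 49.0, -40.0])]
292 [(185, [9.0, -52.0, -46.0]), (195, [9.0, -48.0, -46.0]), (200, [9.0, -45.0, -47.0]), (208, [6.0, -44.0, -39.0]), (212, [4.0, -44.0, -34.0]), (416, [6.0, 43.0, -38.0]), (420, [7.0, 44.0, -42.0]), (430, [9.0, 46.0, -47.0])]
300 [(185, [9.0, -49.0, -54.0]), (195, [9.0, -45.0, -54.0]), (200, [7.0, -45.0, -50.0]), (208, [3.0, -44.0, -41.0]), (212, [1.0, -44.0, -36.0]), (416, [2.0, 44.0, -39.0]), (420, [5.0, 44.0, -45.0]), (430, [9.0, 44.0, -53.0])]
312 [(185, [9.0, -46.0, -63.0]), (195, [5.0, -45.0, -55.0]), (200, [2.0, -45.0, -50.0]), (208, [-2.0, -44.0, -43.0]), (212, [-5.0, -45.0, -36.0]), (416, [-2.0, 43.0, -41.0]), (420, [0.0, 44.0, -46.0]), (430, [4.0, 45.0, -55.0])]
4000 [[ -9.1 -60.6 -60. ]
 [ -8.  -58.1 -59.7]
 [ 11.2  57.3 -32.5]
 [ 11.8  59.  -31.1]]
```

The depth readings put the real fingertips 32 mm short of the reported TCP: in tool coordinates they end at z = −32 mm, with the 88 mm gap confirmed. The fingers therefore closed just above the block without touching the board. I'll add 32 mm to every depth from here. Raise, reopen, go deeper.

Emit:
apply_moves([
  [0, 0, -0.01, 0, 0, 0],
  [0, 0, -0.01, 0, 0, 0],
  [0, 0, -0.01, 0, 0, 0],
  [0, 0, -0.01, 0, 0, 0],
  [0, 0, -0.01, 0, 0, 0],
  [0, 0, -0.01, 0, 0, 0],
  [0, 0, -0.01, 0, 0, 0],
  [0, 0, -0.01, 0, 0, 0],
  [0, 0, -0.01, 0, 0, 0],
  [0, 0, -0.01, 0, 0, 0],
  [0, 0, -0.01, 0, 0, 0],
], claw=0.4)

```text
clock: 5.68
ee_pos: [0.547, -0.1791, 0.1928]
eef_rot: [-0.0, 0.869, 0.495, -0.0]
contact_force: [-0.0, -0.4, 0.2]
grip_width: 0.7
gripper_force: 0.0
```

Emit:
apply_moves([
  [0, 0, 0.01, 0, 0, 0],
  [0, 0, 0.02, 0, 0, 0],
  [0, 0, 0.03, 0, 0, 0],
  [0, 0, 0.038, 0, 0, 0],
  [0, 0, 0.042, 0, 0, 0],
  [0, 0, 0.042, 0, 0, 0],
  [0, 0, 0.042, 0, 0, 0],
])

```text
clock: 6.27
ee_pos: [0.5469, -0.1792, 0.1506]
eef_rot: [-0.0, 0.869, 0.495, -0.0]
contact_force: [-0.2, -0.5, 1.0]
grip_width: 0.701
gripper_force: 0.0
```

Emit:
apply_moves([
  [0, 0, 0, 0, 0, 0],
  [0, 0, 0, 0, 0, 0],
  [0, 0, 0, 0, 0, 0],
  [0, 0, 0, 0, 0, 0],
  [0, 0, 0, 0, 0, 0],
  [0, 0, 0, 0, 0, 0],
  [0, 0, 0, 0, 0, 0],
  [0, 0, 0, 0, 0, 0],
  [0, 0, 0, 0, 0, 0],
], claw=-1, force=25)

```text
clock: 7.02
ee_pos: [0.5471, -0.1791, 0.151]
eef_rot: [0.0, 0.869, 0.495, 0.0]
contact_force: [-0.0, -0.1, 1.4]
grip_width: 0.313
gripper_force: 25.0
```

Emit:
apply_moves([
  [0, 0, -0.02, 0, 0, 0],
  [0, 0, -0.05, 0, 0, 0],
  [0, 0, -0.085, 0, 0, 0],
  [0, 0, -0.12, 0, 0, 0],
  [0, 0, -0.15, 0, 0, 0],
  [0.01, -0.009, -0.165, 0, 0, -2],
  [0.035, -0.03, -0.165, 0, 0, -6],
  [0.06, -0.051, -0.165, 0, 0, -10],
  [0.085, -0.073, -0.165, 0, 0, -14],
  [0.11, -0.094, -0.165, 0, 0, -18],
  [0.135, -0.115, -0.165, 0, 0, -22],
  [0.16, -0.137, -0.165, 0, 0, -26],
  [0.185, -0.158, -0.165, 0, 0, -30],
  [0.21, -0.179, -0.165, 0, 0, -34],
  [0.235, -0.2, -0.165, 0, 0, -38],
  [0.26, -0.222, -0.165, 0, 0, -42],
  [0.28, -0.239, -0.165, 0, 0, -45],
  [0.295, -0.252, -0.165, 0, 0, -45],
  [0.295, -0.252, -0.165, 0, 0, -45],
  [0.295, -0.252, -0.165, 0, 0, -45],
])

```text
clock: 8.68
ee_pos: [0.4801, 0.2038, 0.3153]
eef_rot: [-0.0, 0.613, 0.79, -0.001]
contact_force: [-0.5, -1.5, -1.3]
grip_width: 0.313
gripper_force: 25.0
```

```bash
python3 - <<'E'
from pt import *
tool([.481,.203,.170],14.45)
c=cap('wrist');save(c,'w4');P=cloud(c);Z=P[...,2]
s=bot.state();T=(P-s['ee_pos'])@quat(s['eef_rot']).as_matrix()
m=(abs(T[...,0])<70)&(abs(T[...,1])<25)&(T[...,2]>-75)&(T[...,2]<-55)&(T[...,0]>.0);
m=(T[...,0]>.012)&(T[...,0]<.07)&(abs(T[...,1])<.025)&(T[...,2]>-.075)&(T[...,2]<-.05)
Q=T[m];print(m.sum(),Q.min(0),Q.max(0)); print(cv2.minAreaRect(Q[:,:2].astype(np.float32)))
m=(Z>.18)&(Z<.205)&(abs(P[...,0]-.48)<.09)&(abs(P[...,1]-.2)<.16)
Q=P[m][:,:2].astype(np.float32);l=cv2.fitLine(Q,cv2.DIST_HUBER,0,.01,.01).ravel();print('bar',m.sum(),l,'x at y=.203',l[2]+(.203-l[3])*l[0]/l[1])
E
```

```text
t 8.6833 p [0.4801 0.2038 0.3153] yaw_y 14.45 z [-1.e-03 -8.e-04 -1.e+00] F [-0.5 -1.5 -1.3] grip 0.31291757714454776 24.978763174731284 q [-0.79  0.21  0.36  1.76 -0.08  1.19 -0.16]
shift [-0.0009  0.0009  0.1453] turn z 0.0
9204 [ 0.01200441 -0.02499453 -0.07494011] [ 0.04901342  0.02499992 -0.05001553]
((0.030509453266859055, 3.2726675271987915e-06), (0.03700863569974899, 0.04999445006251335), 0.0018328805454075336)
bar 2337 [ 0.24849227 -0.9686339   0.45848733  0.29198796] x at y=.203 0.4813162
```

View pics/w4.png

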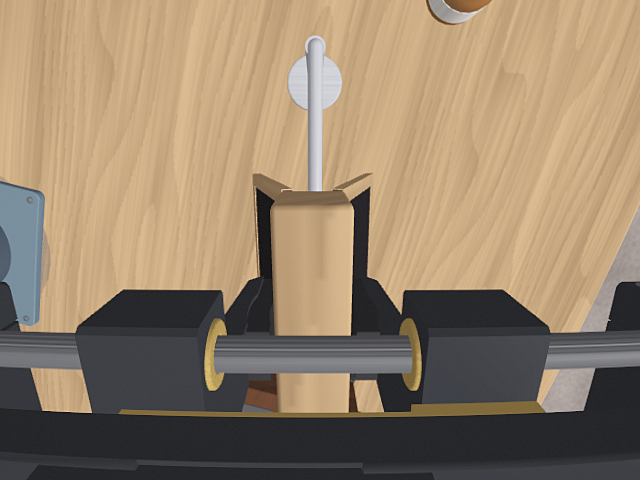

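The board is held squarely. The bar at column 315 is centred between the panel ends at columns 255 and 371, so I'm lowering it.

Emit:
apply_moves([
  [0, 0.001, 0.02, 0, 0, 0],
  [0, 0.001, 0.05, 0, 0, 0],
  [0, 0.001, 0.08, 0, 0, 0],
  [0, 0.001, 0.1, 0, 0, 0],
  [0, 0.001, 0.115, 0, 0, 0],
  [0, 0.001, 0.125, 0, 0, 0],
  [0, 0.001, 0.133, 0, 0, 0],
  [0, 0.001, 0.139, 0, 0, 0],
  [0, 0.001, 0.143, 0, 0, 0],
  [0, 0.001, 0.145, 0, 0, 0],
  [0, 0.001, 0.145, 0, 0, 0],
  [0, 0.001, 0.145, 0, 0, 0],
])

```text
clock: 9.73
ee_pos: [0.482, 0.2036, 0.1713]
eef_rot: [0.0, 0.613, 0.79, 0.0]
contact_force: [-0.3, -0.0, -1.6]
grip_width: 0.313
gripper_force: 25.0
```

```bash
python3 - <<'E'
from pt import *
tool([.481,.203,.168],14.45)
E
```

```text
t 9.7333 p [0.482  0.2036 0.1713] yaw_y 14.33 z [ 8.e-04  4.e-04 -1.e+00] F [-0.3 -0.  -1.6] grip 0.31274401594605905 24.979049221146852 q [-0.75  0.38  0.33  1.92 -0.16  0.87 -0.09]
shift [-0.0003 -0.0012  0.0033] turn z -0.12
```

Emit:
apply_moves([
  [0, 0, 0.001, 0, 0, 0],
  [0, 0, 0.002, 0, 0, 0],
  [0, 0, 0.003, 0, 0, 0],
  [0, 0, 0.003, 0, 0, 0],
])

```text
clock: 10.07
ee_pos: [0.4819, 0.2036, 0.1683]
eef_rot: [0.0, 0.613, 0.79, 0.0]
contact_force: [-0.8, 0.3, 3.5]
grip_width: 0.314
gripper_force: 25.0
```

Upward force rose by 5 N, so the block has seated on the bar. Releasing.

Emit:
apply_moves([
  [0, 0, 0, 0, 0, 0],
  [0, 0, 0, 0, 0, 0],
  [0, 0, 0, 0, 0, 0],
  [0, 0, 0, 0, 0, 0],
  [0, 0, 0, 0, 0, 0],
  [0, 0, 0, 0, 0, 0],
  [0, 0, 0, 0, 0, 0],
  [0, 0, 0, 0, 0, 0],
], claw=0.3)

```text
clock: 10.73
ee_pos: [0.4817, 0.2035, 0.1678]
eef_rot: [0.0, 0.613, 0.79, 0.0]
contact_force: [-0.7, -0.2, -0.0]
grip_width: 0.646
gripper_force: 0.0
```

Emit:
apply_moves([
  [0, 0, -0.01, 0, 0, 0],
  [0, 0, -0.03, 0, 0, 0],
  [0, 0, -0.06, 0, 0, 0],
  [0, 0, -0.1, 0, 0, 0],
  [0, 0, -0.14, 0, 0, 0],
  [0, 0, -0.16, 0, 0, 0],
  [0, 0, -0.16, 0, 0, 0],
  [0, 0, -0.16, 0, 0, 0],
])

```text
clock: 11.4
ee_pos: [0.4823, 0.2037, 0.3294]
eef_rot: [0.0, 0.613, 0.79, 0.001]
contact_force: [-0.6, 0.2, 0.2]
grip_width: 0.649
gripper_force: 0.0
```

```bash
python3 - <<'E'
from pt import *
tool()
c=cap('wrist');save(c,'w5');P=cloud(c);Z=P[...,2]
m=(Z>.21)&(Z<.25)&(abs(P[...,0]-.481)<.08)&(abs(P[...,1]-.203)<.08)
r=cv2.minAreaRect(P[m][:,:2].astype(np.float32));print('hung ridge top',m.sum(),r,np.percentile(P[m][:,2],[5,50,95]))
E
```

```text
t 11.4 p [0.4823 0.2037 0.3294] yaw_y 14.32 z [ 0.0025  0.0017 -1.    ] F [-0.6  0.2  0.2] grip 0.6491955182751652 0.0 q [-0.79  0.2   0.36  1.73 -0.08  1.22 -0.16]
hung ridge top 3929 ((0.4806814193725586, 0.2062770128250122), (0.028085650876164436, 0.08943329751491547), 14.66044807434082) [0.22972019 0.2311847  0.23231691]
```

View pics/w5.png

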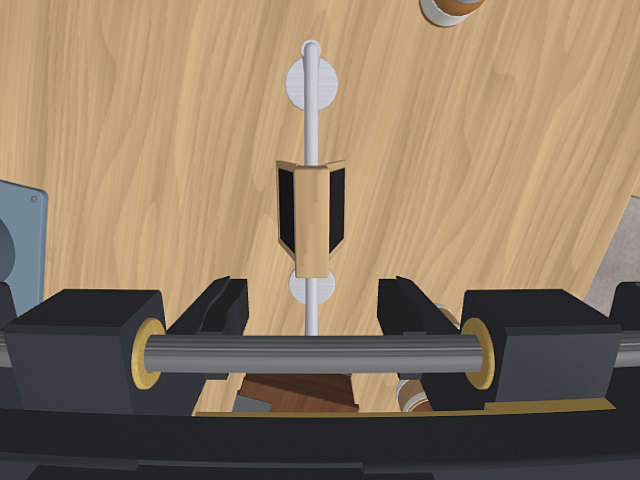

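Hung on the bar: the block's top reads 0.231 m against 0.232 expected, aligned with the bar at (313, 220). Now over to the handle.

Emit:
apply_moves([
  [-0.035, 0.006, 0, 0, 0, 1.5],
  [-0.07, 0.012, 0, 0, 0, 3],
  [-0.105, 0.018, 0, 0, 0, 4.5],
  [-0.14, 0.024, 0, 0, 0, 6],
  [-0.175, 0.03, 0, 0, 0, 7.5],
  [-0.21, 0.036, 0, 0, 0, 9],
  [-0.245, 0.042, 0, 0, 0, 10.5],
  [-0.28, 0.048, 0, 0, 0, 12],
  [-0.315, 0.054, 0.01, 0, 0, 13],
  [-0.35, 0.06, 0.02, 0, 0, 15],
  [-0.385, 0.066, 0.03, 0, 0, 16.8],
  [-0.42, 0.0716, 0.04, 0, 0, 16.8],
  [-0.42, 0.0716, 0.04, 0, 0, 16.8],
  [-0.42, 0.0716, 0.04, 0, 0, 16.8],
  [-0.42, 0.0716, 0.04, 0, 0, 16.8],
])

```text
clock: 12.7
ee_pos: [0.6544, -0.1849, 0.2864]
eef_rot: [-0.001, 0.722, 0.692, -0.001]
contact_force: [1.0, 0.2, -0.0]
grip_width: 0.649
gripper_force: 0.0
```

```bash
python3 - <<'E'
from pt import *
c=cap('wrist');save(c,'w6');P=cloud(c);Z=P[...,2];np.savez('w6.npz',P=P)
X,Y=P[...,0],P[...,1]
b=(Z>.088)&(Z<.108)&(Y>-.32)&(Y<-.04)
m=b&(X>.42)&(X<.62)
print('lid',m.sum(),cv2.minAreaRect(P[m][:,:2].astype(np.float32)),np.percentile(Z[m],[5,50,95]))
m=b&(X>.648)&(X<.69)&(abs(Y+.188)<.04)
l=cv2.fitLine(P[m][:,:2].astype(np.float32),cv2.DIST_HUBER,0,.01,.01).ravel()
print('bar',m.sum(),l,np.percentile(Z[m],[5,50,95]))
m=b&(X>.648)&(X<.69)&(abs(Y+.188)<.075);print('bar rect',cv2.minAreaRect(P[m][:,:2].astype(np.float32)))
m=(Z>.02)&(Z<.14)&(X>.645)&(Y<-.2)&(X<.8)&(Y>-.4)&((c['frame'][...,0].astype(int)-c['frame'][...,1])>60);print('pink',P[m].min(0),P[m].max(0))
tool([l[2],l[3],.2])
E
```

```text
lid 34493 ((0.531930685043335, -0.18006588518619537), (0.24989618360996246, 0.17996978759765625), 87.53565216064453) [0.0980454  0.09943168 0.10103732]
bar 744 [ 0.04310543  0.9990705   0.6614475  -0.18671353] [0.09535135 0.09838363 0.10010543]
bar rect ((0.6563509106636047, -0.1845296025276184), (0.11759825795888901, 0.02005951665341854), 88.08426666259766)
pink [ 0.68335807 -0.31260837  0.02008082] [ 0.79149189 -0.24836301  0.11561908]
t 12.75 p [ 0.6548 -0.1841  0.2871] yaw_y -2.39 z [-0.0013  0.0013 -1.    ] F [ 0.1  0.6 -0.4] grip 0.6490759420735154 0.0 q [-0.14  0.57  0.56  1.38 -0.3   1.28  0.39]
shift [-0.0025  0.0069  0.0871] turn z None
```

View pics/w6.png

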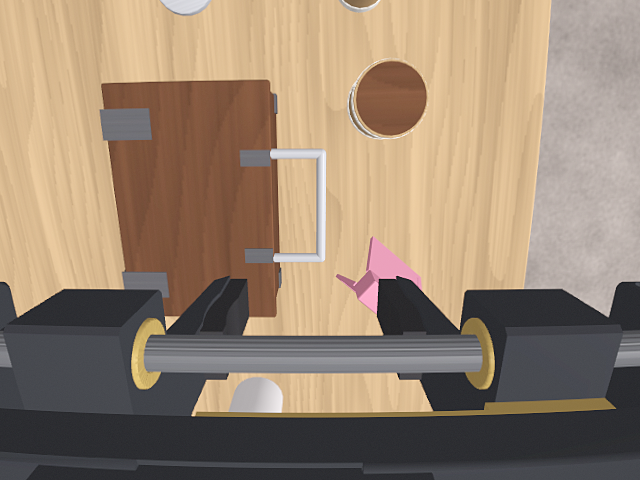

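Handle corners are at (325, 152) and (322, 258). The bar centre comes out at (0.6615, −0.186) with heading −2.5°, and the pink decoy lies outside the descent. Narrowing the fingers to 40 mm and lowering over the bar.

Emit:
apply_moves([
  [-0.0015, 0.0067, 0.03, 0, 0, 0],
  [-0.0015, 0.0067, 0.06, 0, 0, 0],
  [-0.0015, 0.0067, 0.09, 0, 0, 0],
  [-0.0015, 0.0067, 0.12, 0, 0, 0],
  [-0.0015, 0.0067, 0.145, 0, 0, 0],
  [-0.0015, 0.0067, 0.165, 0, 0, 0],
  [-0.0015, 0.0067, 0.18, 0, 0, 0],
  [-0.0015, 0.0067, 0.195, 0, 0, 0],
  [-0.0015, 0.0067, 0.21, 0, 0, 0],
  [-0.0015, 0.0067, 0.225, 0, 0, 0],
  [-0.0015, 0.0067, 0.235, 0, 0, 0],
  [-0.0015, 0.0067, 0.242, 0, 0, 0],
  [-0.0015, 0.0067, 0.242, 0, 0, 0],
  [-0.0015, 0.0067, 0.242, 0, 0, 0],
], claw=-0.1)

```text
clock: 13.92
ee_pos: [0.6618, -0.1877, 0.0459]
eef_rot: [0.0, 0.722, 0.692, -0.0]
contact_force: [0.5, 0.2, 1.3]
grip_width: 0.45
gripper_force: 0.0
```

```bash
python3 - <<'E'
from pt import *
tool([.6615,-.1857,.044],-2.5)
E
```

```text
t 13.9167 p [ 0.6618 -0.1877  0.0459] yaw_y -2.48 z [ 1.e-04 -2.e-04 -1.e+00] F [0.5 0.2 1.3] grip 0.45042473411024764 0.0 q [-0.07  0.83  0.45  1.54 -0.43  0.87  0.48]
shift [ 0.002  -0.0003  0.0019] turn z 0.02
```

Emit:
apply_moves([
  [0.001, 0, 0.002, 0, 0, 0],
  [0.001, 0, 0.002, 0, 0, 0],
  [0.001, 0, 0.002, 0, 0, 0],
  [0.001, 0, 0.002, 0, 0, 0],
  [0.001, 0, 0.002, 0, 0, 0],
  [0.001, 0, 0.002, 0, 0, 0],
  [0.001, 0, 0.002, 0, 0, 0],
  [0.001, 0, 0.002, 0, 0, 0],
], claw=-1, force=25)

```text
clock: 14.58
ee_pos: [0.6623, -0.1866, 0.0442]
eef_rot: [0.0, 0.722, 0.692, 0.0]
contact_force: [2.1, -1.0, 0.6]
grip_width: 0.097
gripper_force: 24.7
```

Emit:
apply_moves([
  [0, -0.0003, -0.006, 0, 0, 0],
  [0, -0.0008, -0.0125, 0, 0, 0],
  [0, -0.0013, -0.0186, 0, 0, 0],
  [0, -0.0026, -0.0278, 0, 0, 0],
  [0, -0.0041, -0.0371, 0, 0, 0],
  [0, -0.0062, -0.0462, 0, 0, 0],
  [0, -0.0086, -0.0552, 0, 0, 0],
  [0, -0.0086, -0.0552, 0, 0, 0],
  [0, -0.0086, -0.0552, 0, 0, 0],
])

```text
clock: 15.33
ee_pos: [0.6533, -0.1862, 0.0998]
eef_rot: [0.0, 0.722, 0.692, 0.0]
contact_force: [4.8, -0.8, -0.9]
grip_width: 0.097
gripper_force: 24.7
```

Held and rising with low forces. Continuing along the arc to 60°.

Emit:
apply_moves([
  [0, -0.0028, -0.009, 0, 0, 0],
  [0, -0.006, -0.0177, 0, 0, 0],
  [0, -0.0096, -0.0263, 0, 0, 0],
  [0, -0.0136, -0.0348, 0, 0, 0],
  [0, -0.018, -0.043, 0, 0, 0],
  [0, -0.0226, -0.0511, 0, 0, 0],
  [0, -0.0277, -0.059, 0, 0, 0],
  [0, -0.033, -0.0666, 0, 0, 0],
  [0, -0.0387, -0.074, 0, 0, 0],
  [0, -0.0447, -0.0812, 0, 0, 0],
  [0, -0.051, -0.088, 0, 0, 0],
  [0, -0.0576, -0.0947, 0, 0, 0],
  [0, -0.0645, -0.101, 0, 0, 0],
  [0, -0.0717, -0.1069, 0, 0, 0],
  [0, -0.079, -0.1126, 0, 0, 0],
  [0, -0.0867, -0.118, 0, 0, 0],
  [0, -0.0946, -0.123, 0, 0, 0],
  [0, -0.1027, -0.1276, 0, 0, 0],
  [0, -0.1027, -0.1276, 0, 0, 0],
  [0, -0.1027, -0.1276, 0, 0, 0],
])

```text
clock: 17.0
ee_pos: [0.5463, -0.1815, 0.2248]
eef_rot: [-0.003, 0.723, 0.691, -0.002]
contact_force: [-5.4, -1.5, -13.6]
grip_width: 0.084
gripper_force: 25.8
```

```bash
python3 - <<'E'
from pt import *
tool()
c=cap('wrist');P=cloud(c);t=cap('top');save(t,'t7');Q=cloud(t)
for n,A in(('wrist',P),('top',Q)):
    X,Y,Z=A[...,0],A[...,1],A[...,2]
    m=(X>.44)&(X<.56)&(Y>-.30)&(Y<-.06)&(Z>.10)&(Z<.26)&(Z-.09>(X-.4476)*.9)&(Z-.09<(X-.4476)*3+.04)
    B=A[m]
    if len(B)>50:
        mu=np.median(B,0); w=B-B.mean(0); nrm=np.linalg.svd(w,full_matrices=False)[2][2]; nrm*=np.sign(nrm[2]); print(n,len(B),'normal',nrm,'angle',np.degrees(np.arccos(abs(nrm[2]))))
X,Y,Z=Q[...,0],Q[...,1],Q[...,2]
m=(Z>.21)&(Z<.25)&(abs(X-.481)<.08)&(abs(Y-.203)<.08);print('board',m.sum(),Q[m].mean(0) if m.any() else None)
E
```

```text
t 17.0 p [ 0.5463 -0.1815  0.2248] yaw_y -2.53 z [-0.0068  0.0013 -1.    ] F [ -5.4  -1.5 -13.6] grip 0.08362128684731028 25.808768570423126 q [-0.18  0.44  0.57  1.74 -0.26  1.05  0.44]
wrist 20393 normal [-0.863526    0.03354011  0.50318774] angle 59.78887570531206
top 1194 normal [-0.86866547  0.04148896  0.49365876] angle 60.418653521137244
board 476 [0.4788852  0.20408645 0.23056367]
```

View pics/t7.png

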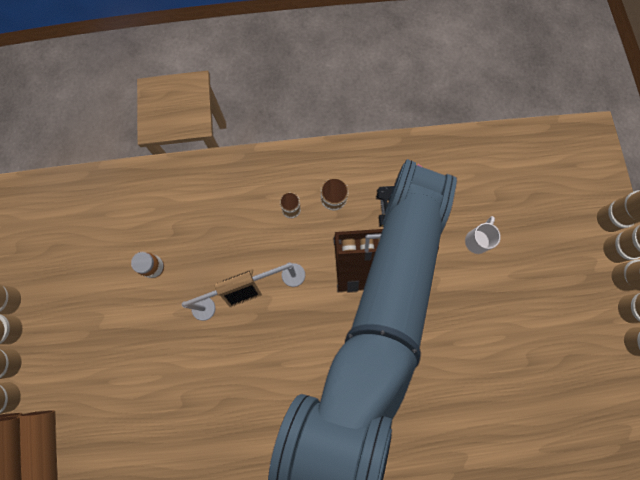

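The lid reads 60° from both cameras (59.8° and 60.4°), the board hangs on the rail, and the bystanders haven't moved. A 14 N radial pull remains, so I'll ease inward 2 mm, let it settle and check before handing in.

Emit:
apply_moves([
  [0, -0.0005, 0.001, 0, 0, 0],
  [0, -0.001, 0.002, 0, 0, 0],
  [0, -0.001, 0.002, 0, 0, 0],
  [0, -0.001, 0.002, 0, 0, 0],
  [0, -0.001, 0.002, 0, 0, 0],
  [0, -0.001, 0.002, 0, 0, 0],
  [0, -0.001, 0.002, 0, 0, 0],
  [0, -0.001, 0.002, 0, 0, 0],
], force=30)

```text
clock: 17.77
ee_pos: [0.5482, -0.1816, 0.2239]
eef_rot: [-0.001, 0.722, 0.692, -0.001]
contact_force: [-5.4, -1.1, -11.5]
grip_width: 0.08
gripper_force: 30.6
```

```bash
python3 - <<'E'
from pt import *
tool()
c=cap('wrist');A=cloud(c);X,Y,Z=A[...,0],A[...,1],A[...,2]
m=(X>.44)&(X<.56)&(Y>-.30)&(Y<-.06)&(Z>.10)&(Z<.26)&(Z-.09>(X-.4476)*.9)&(Z-.09<(X-.4476)*3+.04)
B=A[m];n=np.linalg.svd(B-B.mean(0),full_matrices=False)[2][2];a=np.degrees(np.arccos(abs(n[2])));print(a)
s=bot.state()
if abs(a-60)<3 and s['gripper_force']>10 and np.linalg.norm(s['contact_force'])<20: print(bot.hand_in())
E
```

```text
t 17.7667 p [ 0.5482 -0.1816  0.2239] yaw_y -2.48 z [-2.6e-03  4.0e-04 -1.0e+00] F [ -5.4  -1.1 -11.5] grip 0.08011675613120735 30.58077245950699 q [-0.18  0.44  0.57  1.74 -0.27  1.04  0.44]
59.31062135827723
the job is handed in; nothing more can be done
None
```

I handed the job in at 17.8 s with the price board hanging astride the rail bar and the gripper still holding the chest lid open at about 59°; the pink look-alike and the other wares were not touched.

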